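Clear the bottle off the hotplate and slide the pot to the green zone

ROBOT

A 6-joint arm with a two-finger parallel gripper is mounted at the origin on the work surface. World frame = base frame: x ahead of the robot, y to its left, z up, the work surface at z = 0. Lengths are in mm, angles in rad, forces in N, time in s.
With the tool pointing down it reaches from about 275 to 1000 mm from the base axis. Payload 8.4 kg.
Tool frame: the origin (TCP) lies midway between the tips of the shut fingers; the grasp point (between the pads) lies 19 mm behind it; z points along the fingers, y is the line along which they close (so a half turn about z gives the same grasp; the last joint's range is limited). The gripper opens to 85 mm and grips with 20 to 120 N. Pads are 22 mm wide; open, the fingers measure 114 mm over their backs; the gripper's body (76 mm by 85 mm) begins 54 mm behind the grasp point. The pads swing forward as they close: fully open they stand 13 mm farther back than shut.
Start: joints at [-1.258, 0.353, 1.633, -0, 1.155, -0.002], TCP at [193.515, -594.289, 231.281] pointing down, gripper open.
Joint ranges: [-2.63, 2.63], [-0.92, 2.1], [0.06, 2.66], [-1.3, 4.44], [0, 2.69], [-3.02, 3.02]. Speed limits (rad/s): [2.22, 2.22, 2.79, 3.14, 3.14, 3.14].

INTERFACE

Orientations are given as [roll, pitch, yaw] about the fixed x, y, z axes, in that order (R = Rz(yaw) Ry(pitch) Rx(roll)).
In Python, from rig import r, cams gives the robot as it stands. The module is installed in compiled form; this text tells all that it offers.
- The arm moves only by the tool send_rows, never from a script. Its argument "targets" is one flat list of numbers, 7 for each row, row after row: the shift along the tool's x, y, z in m, then the turn, a rotation vector about the tool's x, y, z in rad, then the opening, from -1 (shut) to 1 (fully open). In form: [tx, ty, tz, wx, wy, wz, fingers, tx, ty, tz, wx, wy, wz, fingers, ...]. A call has 1 to 12 rows; each row is the pose to reach, as a shift and turn from the pose commanded when the call began, along the tool's axes at that moment; what a row does not reach only later rows make up. A row lasts 1/12 s, in which the tool goes at most 41.7 mm and 7.16 degrees, less where a joint would pass 70% of its speed; a pose out of reach is approached as far as the arm can. A call with a gripper value outside its range is refused whole. The fingers move at their own pace and stop on an object; "grip_force" is the grip in N (left out, the last holds). Time passes only in rows, so rows that repeat a pose let the fingers close. It gives the time, the measured TCP pose, the force, the opening and the grip force at its end, in the units of the state.
- r.sense(): the state, without advancing time (a new reading comes with each control period).
- cams.grab_frame(name): name is "scene" or "side" or "wrist"; returns a dict with "color" (384x512x3 uint8, blue, green, red), "fx", "fy", "cx", "cy" (pixels), "k1" (the pictures are not rectified: a ray, as slopes to the right and down, at radius r is drawn at 1 + k1 r^2 times it, then the intrinsics apply), "xyz" and "attitude" of the camera in the world. Camera axes: x right, y down, z forward; pixel columns grow to the right and rows downward; lengths in mm; the calibration is good to about 2 mm. A picture is of the moment at which its call begins. There is no depth.
- r.sign_off(): hands the job in; it is judged then, once.
The state is a dict: "clock": time; "qpos": joint angles; "qvel": joint speeds; "joint_efforts": joint torques, N m; "eef_pos": TCP position; "tcp_rot": TCP orientation; "contact_force": force on the tool from outside, world axes, zero at the start; "wrist_torque": the same for the moment, N m; "opening": opening from 0.0 (shut) to 1.0 (fully open); "grasp_force": force on a finger pad.
Only numpy, scipy, OpenCV 4.12 (cv2) and the standard library are available. Lean on these libraries where they do the work, as an engineer would, in place of code of your own. Each camera call takes 0.05 s, during which the arm holds its last target. There are 200 camera calls.

TASK

The steel pot has to go from the white-ringed to the green-ringed zone of the hotplate, but an amber bottle has been left there. First take the bottle out from under the clear shield, keeping it upright, and stand it wholly on the round blue stand, before the pot is moved. Then slide the pot across the plate without lifting or tipping it, so that its base stands centred inside the green ring with its handle still pointing to the plate's front edge; do not disturb the other things or push hard on the shield.

Things in the scene. Friction and masses are not known exactly. Their poses are not given: they have to be found in the camera images.
- hotplate: fixed white two-zone hotplate with a black top, 240 x 420 x 70 mm (x from -105 to +135 mm, y +-210 mm); origin on the table, plate top at z = 70 mm; its x axis points from its front edge (robot side) to its back, y along its length.
- shield_front (a point): middle of the lower front edge of the fixed clear splash shield (aluminium frame) over the hotplate: hotplate x -115, y 0, z 305 mm. It covers hotplate x from -115 to +70 mm, y +-240 mm, z 305 to 319 mm, on a 16 mm post at each end (hotplate x 60, y +-232 mm); front and back are open, so the tool must come in from the front, tilted
- ring_white: white ring mark, 130 mm across, painted on the plate: the zone where the pot stands at the start; origin at its centre on the plate top, axes parallel to the hotplate's. The two rings lie at hotplate x = 0, y = about +-98 mm, either way round
- ring_green: green ring mark, 130 mm across, painted on the plate: the zone where the pot must go; origin at its centre on the plate top, axes parallel to the hotplate's
- pot: loose open round steel pot, 100 mm across, 60 mm high, 4 mm wall, about 0.45 kg; origin at the centre of its underside; its straight black handle points along its -x axis (towards the plate's front), 14 mm wide (y), 12 mm thick (z), centred 45 mm above the underside, ending 112 mm from the pot's axis (62 mm free length)
- pot_handle (a point): grip point in the middle of the pot's handle section near its end, 95 mm from the pot's axis, 45 mm above its underside
- bottle: loose amber bottle with white cap and paper label, 52 mm across, 125 mm high, straight-sided to about 70 mm, about 0.22 kg; origin at the centre of its underside; stands on the front part of the green zone, under the shield
- stand: fixed round blue bottle stand on the table, a flat-topped disc 120 mm across, 40 mm high (top at z = 40 mm); origin at the centre of its underside; lies to the left or right of the hotplate
- vial_rack: bystander: blue rack of capped vials, 70 x 120 x 56 mm, on the side of the hotplate away from the stand; origin at the centre of its underside
- cream_jar: bystander: small white jar with blue lid, 40 mm across, 50 mm high, stands on the back edge strip of the hotplate; origin at the centre of its underside
- beaker: bystander: glass beaker, 70 mm across, 90 mm high; origin at the centre of its underside
- wash_bottle: bystander: white wash bottle with red cap, 68 mm across, 170 mm high; origin at the centre of its underside

How it is judged:
By the outcome, as a careful person would: the job done as asked, in the order asked, and still so for the second after the job is handed in, with the robot touching nothing.
It also fails if it takes over 64 s, if anything falls off the work surface, if the arm or the gripper's body presses on something with over 40 N, if the wrist force passes 120 N, or if a joint passes its speed limit or range.

## Working session

There is one attempt and no reset: what is moved stays moved. The work goes in short steps, Python scripts to look and compute and a tool call to move; the robot and the scene stay as the last step left them, time stands still between calls to the robot, and variables do not carry over. Pictures are saved under pics/ and viewed, at most 15 in all, crops included, and the job is handed in when it is done.

Besides the shell and the picture viewer there is one more tool, called after ">>>" as name(argument=value, ...), one argument or row to a line, values as JSON. send_rows: Moves the arm, as the interface text tells. Its arguments: {"type":"object","properties":{"targets":{"type":"array"},"grip_force":{"type":"number"}},"required":["targets"]}

```bash
mkdir -p pics; cat > h.py <<'E'
import numpy as np, cv2
from scipy.spatial.transform import Rotation as R
from rig import r, cams
def rot(a): 
    a=np.array(a,float)
    return a if a.shape==(3,3) else R.from_euler('xyz',a).as_matrix()
def grab(n,save=None):
    f=cams.grab_frame(n)
    if save: cv2.imwrite('pics/'+save,f['color'])
    return f
def ray(f,u,v):
    K=np.array([[f['fx'],0,f['cx']],[0,f['fy'],f['cy']],[0,0,1]],float)
    p=cv2.undistortPoints(np.array([[[u,v]]],float),K,np.array([f['k1'],0,0,0.]))[0,0]
    return np.array(f['xyz'],float), rot(f['attitude'])@np.array([p[0],p[1],1])
def onz(f,u,v,z):
    o,d=ray(f,u,v); return o+d*(z-o[2])/d[2]
def tri(*obs):
    A=np.zeros((3,3));b=np.zeros(3);L=[]
    for f,u,v in obs:
        o,d=ray(f,u,v);d=d/np.linalg.norm(d);P=np.eye(3)-np.outer(d,d);A+=P;b+=P@o;L.append((o,P))
    x=np.linalg.solve(A,b);return x,[round(float(np.linalg.norm(P@(x-o))),1) for o,P in L]
def proj(f,X):
    c=rot(f['attitude']).T@(np.array(X,float)-np.array(f['xyz'],float));a=c[:2]/c[2];a=a*(1+f['k1']*(a@a))
    return np.array([f['fx']*a[0]+f['cx'],f['fy']*a[1]+f['cy']])
E
python3 - <<'E'
from h import *
for n in ['scene','side','wrist']:
    f=grab(n,n+'0.png'); print(n,{k:f[k] for k in f if k!='color'})
print(r.sense())
a=[cv2.imread(f'pics/{n}0.png') for n in ['scene','side','wrist']]
E
```

```text
scene {'fx': 365.6464976093206, 'fy': 365.6464976093206, 'cx': 254.68226339690943, 'cy': 190.63580278575523, 'k1': -0.1031344035793721, 'xyz': array([1313.17120287, -441.54379425,  976.19544984]), 'attitude': array([-2.31677209,  0.0112622 ,  0.99324739])}
side {'fx': 399.9816378995856, 'fy': 399.9816378995856, 'cx': 251.39098289424285, 'cy': 190.2083003980163, 'k1': -0.1333749723474567, 'xyz': array([1242.66065562,  138.79783199, 1139.61250976]), 'attitude': array([-2.53236244,  0.01390368,  1.764956  ])}
wrist {'fx': 318.93111650540993, 'fy': 318.93111650540993, 'cx': 259.7309352084507, 'cy': 185.80413968679838, 'k1': -0.058122080280860244, 'xyz': array([ 268.60405417, -569.15297392,  372.45162537]), 'attitude': array([ 2.82551920e+00,  2.09101521e-03, -1.25598697e+00])}
{'clock': 0.15, 'qpos': array([-1.25839859e+00,  3.53532688e-01,  1.63396181e+00, -9.29856522e-06,
        1.15519163e+00, -2.42356383e-03]), 'qvel': array([ 9.62552203e-05, -2.11747391e-03, -2.87635573e-03,  1.31537327e-04,
       -1.20216114e-03, -1.03912198e-03]), 'joint_efforts': array([ 1.18317897e-03, -6.05634642e+01, -3.42338920e+01,  2.49016961e-05,
        6.20454928e-03,  2.72082048e-05]), 'eef_pos': array([ 193.40068375, -593.94211953,  230.70752245]), 'tcp_rot': array([-3.14049916e+00,  5.85275492e-06,  3.14825065e-01]), 'contact_force': array([-0.51949389, -2.02102104, -0.63886011]), 'wrist_torque': array([0.07404668, 0.01166673, 0.07889482]), 'grasp_force': 0.0, 'opening': 0.9961265393955004}
```

View pics/scene0.png

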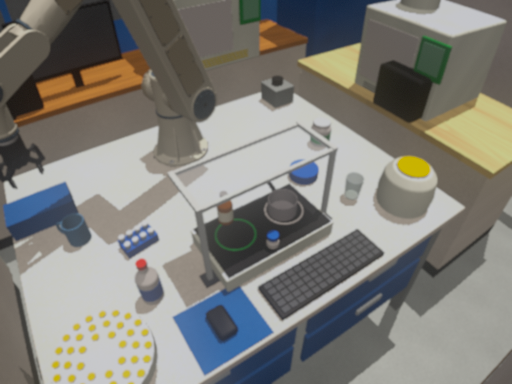

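View pics/side0.png

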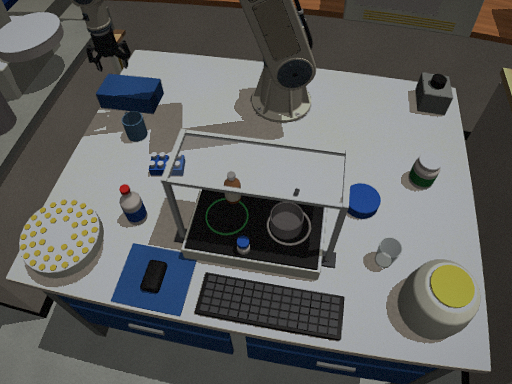

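Scene picture: bottle near (225,210), green ring (236,235), pot (283,205), stand (304,171). Side picture: bottle (232,187), green ring (227,215), pot (287,223), stand (362,200). I'll measure these by colour masks.

```bash
cat > m.py <<'E'
from h import *
def comps(f,lo,hi,roi,minA=15):
    h=cv2.cvtColor(f['color'],cv2.COLOR_BGR2HSV); m=cv2.inRange(h,lo,hi)
    k=np.zeros_like(m);x0,y0,x1,y1=roi;k[y0:y1,x0:x1]=255;m&=k
    return m
def circ(P):
    A=np.c_[2*P,np.ones(len(P))];s=np.linalg.lstsq(A,(P**2).sum(1),rcond=None)[0]
    return s[:2],np.sqrt(s[2]+s[:2]@s[:2])
E
python3 - <<'E'
from m import *
F={n:grab(n) for n in ['scene','side']}
roi={'scene':dict(g=(205,210,265,260),s=(285,150,325,190),b=(210,190,240,228)),'side':dict(g=(195,190,258,245),s=(343,180,385,220),b=(218,168,248,204))}
E={}
for n,f in F.items():
    m=comps(f,(45,80,40),(85,255,255),roi[n]['g']); ys,xs=np.nonzero(m)
    e=cv2.fitEllipse(np.c_[xs,ys].astype(np.float32)); 
    for z in (65,70,75):
        P=np.array([onz(f,x,y,z)[:2] for x,y in zip(xs,ys)]); c,rad=circ(P); print(n,'green z',z,len(xs),c.round(1),rad.round(1),np.std(np.linalg.norm(P-c,axis=1)).round(1))
    E[n]=proj(f,[*circ(np.array([onz(f,x,y,70)[:2] for x,y in zip(xs,ys)]))[0],70])
    m=comps(f,(100,120,30),(125,255,255),roi[n]['s']); 
    cs=cv2.findContours(m,0,1)[0]; c=max(cs,key=cv2.contourArea);print(n,'stand',cv2.contourArea(c),cv2.boundingRect(c),cv2.fitEllipse(c))
    h=cv2.cvtColor(f['color'],cv2.COLOR_BGR2HSV)
    m=comps(f,(3,70,40),(22,255,255),roi[n]['b']);c=max(cv2.findContours(m,0,1)[0],key=cv2.contourArea);print(n,'amber',cv2.contourArea(c),cv2.boundingRect(c))
print(tri(*[(F[n],*E[n]) for n in F]))
T=[]
for n,box in (('scene',(160,130,340,290)),('side',(150,120,390,285))):
    c=F[n]['color'][box[1]:box[3],box[0]:box[2]]; cv2.imwrite(f'pics/{n}c.png',cv2.resize(c,None,fx=3.3,fy=3.3,interpolation=2))
E
```

```text
scene green z 65 199 [619.3 -77.5] 65.0 2.6
scene green z 70 199 [623.1 -79.5] 64.6 2.6
scene green z 75 199 [626.9 -81.5] 64.3 2.6
scene stand 219.5 (292, 163, 26, 15) ((306.5395202636719, 171.10194396972656), (12.198904991149902, 25.495630264282227), 75.77147674560547)
scene amber 90.0 (218, 201, 13, 12)
side green z 65 218 [618.9 -79.1] 65.2 2.0
side green z 70 218 [621.8 -78. ] 64.9 2.0
side green z 75 218 [624.7 -77. ] 64.6 2.0
side stand 848.5 (348, 184, 33, 35) ((362.9803161621094, 200.67005920410156), (31.756921768188477, 34.986236572265625), 2.7696619033813477)
side amber 83.5 (224, 178, 16, 10)
(array([620.65169807, -78.47370344,  67.33009618]), [0.3, 0.3])
```

View pics/scenec.png

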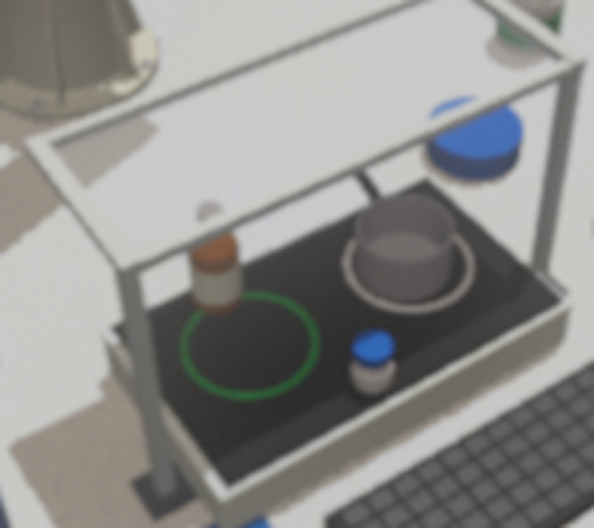

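View pics/sidec.png

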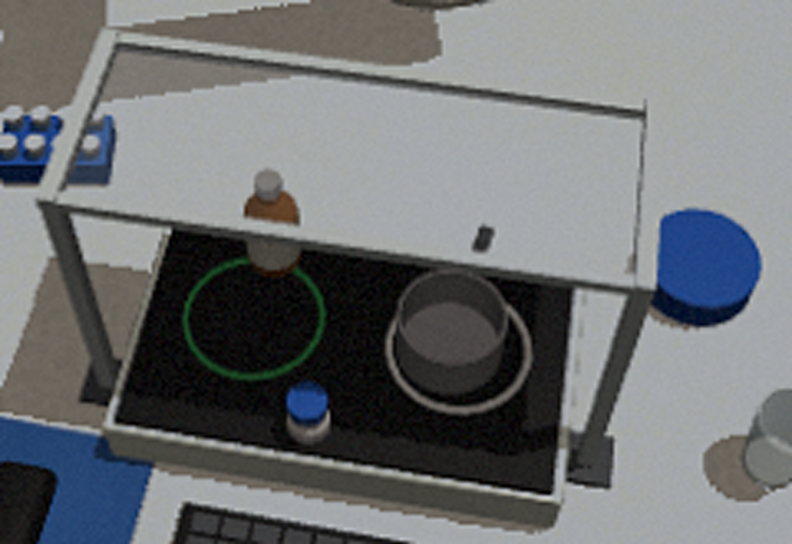

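Crops: cap at scene (223,194), side (231,176); amber bottle under the shield's front; pot on the white ring; stand at far right, visible in both; handle hidden but short piece at side (297,192).

```bash
python3 - <<'E'
from m import *
F={n:grab(n) for n in ['scene','side']}
def full(n,p): 
    o={'scene':(160,130),'side':(150,120)}[n]; return [p[0]/3.3+o[0]-.35,p[1]/3.3+o[1]-.35]
def t(name,a,b): print(name,tri((F['scene'],*full('scene',a)),(F['side'],*full('side',b))))
t('cap',(208,212),(268,184))
t('cornerBR',(225,492),(108,428)); t('cornerBL',(568,300),(560,495))
t('potrimc',(407,228),(453,310)); t('jar lid',(374,346),(307,397)); t('shield postL? top',(128,268),(52,204));t('shield back +y',(580,62),(645,283))
t('stand top',(477,128),(703,258)); t('handle',(372,186),(484,238))
ring={'side':[(386,348),(395,380),(420,402),(460,411),(500,400),(525,375),(530,345),(520,318)],'scene':[(343,265),(350,285),(372,302),(407,310),(440,303),(465,285),(473,262),(462,238)]}
cc={}
for n in F:
    c,rad=circ(np.array([onz(F[n],*full(n,p),70)[:2] for p in ring[n]]));print('white',n,c,rad); cc[n]=c
    f=F[n]
    # pot rim ellipse, stand top
st=[(658,235),(675,217),(700,209),(730,217),(752,240),(759,265)]
for z in (35,40,45): print('stand',z,circ(np.array([onz(F['side'],*full('side',p),z)[:2] for p in st])))
st=[(521,130),(515,115),(500,105),(470,98),(440,108),(430,120)]
for z in (35,40,45): print('stand sc',z,circ(np.array([onz(F['scene'],*full('scene',p),z)[:2] for p in st])))
rim=[(398,325),(402,300),(415,283),(440,271),(470,271),(492,283),(504,303),(508,325)]
for z in (120,130,140):print('rim',z,circ(np.array([onz(F['side'],*full('side',p),z)[:2] for p in rim])))
rim=[(357,228),(365,212),(385,200),(407,196),(430,200),(448,213),(456,230)]
for z in (120,130,140):print('rim sc',z,circ(np.array([onz(F['scene'],*full('scene',p),z)[:2] for p in rim])))
E
```

```text
cap (array([548.58952449, -73.98732029, 184.90272867]), [1.0, 1.0])
cornerBR (array([ 756.43156282, -183.80985409,   61.80183249]), [1.7, 1.7])
cornerBL (array([746.94408836, 227.45858333,  59.52128963]), [0.7, 0.7])
potrimc (array([619.53595007, 109.4481193 , 126.82475168]), [3.5, 3.5])
jar lid (array([723.10325678,  -3.23384784, 116.39609557]), [2.3, 2.3])
shield postL? top (array([ 684.70361921, -212.35788231,  303.49755627]), [1.4, 1.4])
shield back +y (array([685.06963829, 252.10900751, 315.04851673]), [2.0, 2.0])
stand top (array([451.15649635, 347.35882785,  32.74054168]), [1.1, 1.1])
handle (array([529.66833947, 127.1662606 , 111.55125456]), [6.8, 6.8])
white scene [617.55533412 116.50178906] 68.86106384848331
white side [619.15152033 116.77643794] 67.79003047683321
stand 35 (array([442.70719651, 351.093703  ]), np.float64(52.336832333398746))
stand 40 (array([446.32816518, 350.13275122]), np.float64(52.09993101339014))
stand 45 (array([449.94913386, 349.17179944]), np.float64(51.863029693375516))
stand sc 35 (array([451.14531345, 345.34787591]), np.float64(56.07389600731378))
stand sc 40 (array([455.72473364, 341.16759821]), np.float64(55.77600944178879))
stand sc 45 (array([460.30415383, 336.98732051]), np.float64(55.47812287626845))
rim 120 (array([617.20099476, 109.63649095]), np.float64(49.81789584120188))
rim 130 (array([623.33528258, 109.9224951 ]), np.float64(49.32929948362343))
rim 140 (array([629.46957041, 110.20849925]), np.float64(48.84070312604111))
rim sc 120 (array([620.11871498, 112.28412144]), np.float64(50.21819670980186))
rim sc 130 (array([628.21327432, 105.8156461 ]), np.float64(49.631669454612904))
rim sc 140 (array([636.30783367,  99.34717075]), np.float64(49.045142199431574))
```

```bash
cat >> h.py <<'E'
def toolR(tilt_deg,yaw=0.):  # tilt_deg below horizontal, camera on top
    s,c=np.sin(np.radians(tilt_deg)),np.cos(np.radians(tilt_deg))
    return R.from_euler('z',yaw).as_matrix()@np.array([[s,0,c],[0,-1,0],[c,0,-s]])
def go(p,Rt,s=None):
    s=s or r.sense();R0=rot(s['tcp_rot'])
    print('row',(R0.T@(np.array(p)-s['eef_pos'])/1000).round(4),R.from_matrix(R0.T@Rt).as_rotvec().round(4))
E
python3 - <<'E'
from h import *
go([420,-74,230],toolR(40))
E
```

```text
row [ 0.3765 -0.4245  0.0012] [-0.1376  0.8653  0.2943]
```

>>> send_rows(
  targets=[0.376, -0.424, 0, -0.1376, 0.8653, 0.2943, 1, 0.376, -0.424, 0, -0.1376, 0.8653, 0.2943, 1, 0.376, -0.424, 0, -0.1376, 0.8653, 0.2943, 1, 0.376, -0.424, 0, -0.1376, 0.8653, 0.2943, 1, 0.376, -0.424, 0, -0.1376, 0.8653, 0.2943, 1, 0.376, -0.424, 0, -0.1376, 0.8653, 0.2943, 1, 0.376, -0.424, 0, -0.1376, 0.8653, 0.2943, 1, 0.376, -0.424, 0, -0.1376, 0.8653, 0.2943, 1, 0.376, -0.424, 0, -0.1376, 0.8653, 0.2943, 1, 0.376, -0.424, 0, -0.1376, 0.8653, 0.2943, 1, 0.376, -0.424, 0, -0.1376, 0.8653, 0.2943, 1, 0.376, -0.424, 0, -0.1376, 0.8653, 0.2943, 1],
)

```text
clock: 1.35
eef_pos: [387.2, -149.9, 231.3]
tcp_rot: [3.14, -0.873, 0.0]
contact_force: [1.6, -0.1, -0.8]
opening: 0.998
grasp_force: 0.0
```

```bash
python3 - <<'E'
from h import *
s=r.sense();print(s['clock'],s['qpos'].round(2),s['eef_pos'],s['contact_force'])
go([420,-74,230],toolR(40))
E
```

```text
1.35 [-0.88 -0.18  2.57  1.44  0.64 -0.5 ] [ 387.18451608 -149.89376126  231.30379149] [ 1.62546205 -0.11334579 -0.82871373]
row [ 0.0201 -0.0759  0.0259] [ 0.0013 -0.0002  0.0001]
```

>>> send_rows(
  targets=[0.02, -0.076, 0.026, 0, 0, 0, 1, 0.02, -0.076, 0.026, 0, 0, 0, 1, 0.02, -0.076, 0.026, 0, 0, 0, 1, 0.02, -0.076, 0.026, 0, 0, 0, 1],
)

```text
clock: 1.68
eef_pos: [420.8, -72.8, 230.3]
tcp_rot: [3.14, -0.873, 0.005]
contact_force: [-0.3, 0.7, -0.1]
opening: 0.998
grasp_force: 0.0
```

```bash
python3 - <<'E'
from h import *
f=grab('wrist','w1.png')
s=r.sense();print(s['clock'],s['qpos'].round(2),s['eef_pos'],s['tcp_rot'])
print(f['xyz'],f['attitude'])
for P in [(548,-74,186),(548,-74,120),(505,19,305),(525,110,115)]: print(proj(f,P))
E
```

```text
1.7333 [-0.44 -0.22  2.6   1.74  0.34 -0.48] [420.68200065 -72.61054162 230.11387744] [ 3.14005253 -0.87320481  0.00583706]
[362.02552623 -72.65905052 382.24909224] [-2.58443707e+00 -3.59887513e-04 -1.56684340e+00]
[262.1395415  120.86378643]
[261.6999245  166.75558138]
[62.9814394  11.27937858]
[ 78.00776222 188.14053054]
```

View pics/w1.png

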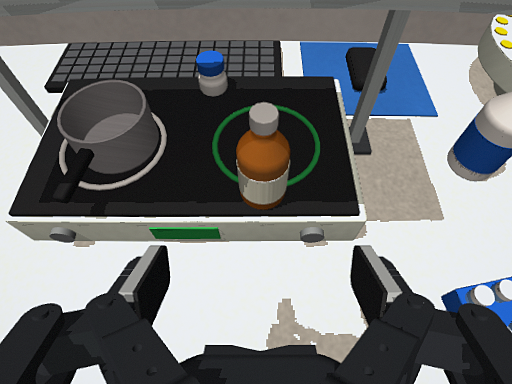

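Wrist view: cap centre (263,119), bottle base front (263,208), green ring centred ~(267,145), pot at (108,120) with handle end at (65,192). The bottle lies between the finger lines.

```bash
python3 - <<'E'
from m import *
f=grab('wrist')
S={n:grab(n) for n in ('scene','side')}
print('cap tri',tri((f,263.5,119),(S['scene'],222.7,193.9),(S['side'],230.9,175.5)))
for uv in [(263,208),(240,199),(287,199)]: print('base',onz(f,*uv,70))
print('cap top edge z195',onz(f,263.5,104,195),'cap side',onz(f,249,118,190),onz(f,278,118,190))
m=comps(f,(45,80,30),(85,255,255),(205,95,330,190)); ys,xs=np.nonzero(m)
print('green',circ(np.array([onz(f,x,y,70)[:2] for x,y in zip(xs,ys)])))
w=[(62,165),(70,178),(100,187),(130,180),(155,163),(166,138)]
print('white',circ(np.array([onz(f,*p,70)[:2] for p in w])))
rim=[(58,120),(70,138),(100,138),(130,125),(145,107),(143,90),(125,82),(85,87),(65,104)]
print('rim',circ(np.array([onz(f,*p,130)[:2] for p in rim])))
print('handle end l/r',onz(f,55,182,121),onz(f,76,187,121),'root',onz(f,72,150,121),onz(f,93,153,121))
print('front corners',onz(f,10,214,70),onz(f,364,216,70))
go([470,-73,160],toolR(30))
E
```

```text
cap tri (array([549.65297398, -74.2958255 , 185.91784214]), [0.6, 1.1, 1.4])
base [527.39317397 -75.46676496  70.        ]
base [538.69399814 -49.62127737  70.        ]
base [ 538.93891383 -102.46226971   70.        ]
cap top edge z195 [558.07358857 -74.80436721 195.        ] cap side [547.03656526 -62.93905935 190.        ] [547.15965464 -86.73070721 190.        ]
green (array([620.74928547, -79.49715531]), np.float64(64.92829856893725))
white (array([620.79774734, 115.24336733]), np.float64(67.20083064538507))
rim (array([621.09182874, 105.37433068]), np.float64(47.547966766635675))
handle end l/r [528.02397038 132.23218601 121.        ] [522.28592331 108.50047525 121.        ] root [568.35489229 127.64267165 121.        ] [564.24567557 103.29258052 121.        ]
front corners [517.25793019 211.41217979  70.        ] [ 517.83597848 -186.14809927   70.        ]
row [-0.0219 -0.0026  0.083 ] [-0.0004  0.1742  0.0025]
```

>>> send_rows(
  targets=[-0.022, -0.002, 0.083, 0, 0.1742, 0, 1, -0.022, -0.002, 0.083, 0, 0.1742, 0, 1, -0.022, -0.002, 0.083, 0, 0.1742, 0, 1, -0.022, -0.002, 0.083, 0, 0.1742, 0, 1, -0.022, -0.002, 0.083, 0, 0.1742, 0, 1, -0.022, -0.002, 0.083, 0, 0.1742, 0, 1],
)

```text
clock: 2.38
eef_pos: [481.6, -82.3, 160.6]
tcp_rot: [3.136, -1.041, 0.003]
contact_force: [0.7, 0.5, 0.6]
opening: 0.999
grasp_force: 0.0
```

```bash
python3 - <<'E'
from h import *
s=r.sense();print(s['clock'],s['qpos'].round(2),s['eef_pos'],s['tcp_rot'])
go([470,-74.5,160],toolR(30))
go([569,-75,102.5],toolR(30))
E
```

```text
2.3833 [-0.42  0.33  2.66  2.68  0.9  -1.5 ] [481.5763688  -82.27351349 160.57575276] [ 3.13563586e+00 -1.04086878e+00  2.86704212e-03]
row [-0.0063 -0.0077 -0.0097] [0.0035 0.0063 0.0015]
row [-0.0059 -0.0076  0.1048] [0.0035 0.0063 0.0015]
```

>>> send_rows(
  targets=[-0.004, -0.0076, 0.01, 0.0035, 0.0063, 0.0015, 1, -0.006, -0.0076, 0.025, 0.0035, 0.0063, 0.0015, 1, -0.006, -0.0076, 0.035, 0.0035, 0.0063, 0.0015, 1, -0.006, -0.0076, 0.04, 0.0035, 0.0063, 0.0015, 1, -0.006, -0.0076, 0.04, 0.0035, 0.0063, 0.0015, 1],
)

```text
clock: 2.8
eef_pos: [513.3, -71.9, 136.6]
tcp_rot: [-3.134, -1.047, -0.002]
contact_force: [-0.3, 0.6, 0.5]
opening: 0.997
grasp_force: 0.0
```

```bash
python3 - <<'E'
from h import *
s=r.sense();print(s['clock'],s['qpos'].round(3),s['eef_pos'],s['tcp_rot'],s['contact_force'])
go([569,-75,102.5],toolR(30))
E
```

```text
2.8 [-0.336  0.45   2.61   2.781  0.971 -1.533] [513.28861679 -71.93698041 136.59414293] [-3.13380809e+00 -1.04692829e+00 -1.77059677e-03] [-0.28314114  0.55709047  0.45784904]
row [-0.0017  0.0035  0.0653] [-0.0063  0.0003 -0.0009]
```

>>> send_rows(
  targets=[-0.001, 0.003, 0.01, -0.005, 0, 0, 1, -0.002, 0.003, 0.02, -0.006, 0, 0, 1, -0.002, 0.003, 0.032, -0.006, 0, 0, 1, -0.002, 0.003, 0.044, -0.006, 0, 0, 1, -0.002, 0.003, 0.056, -0.006, 0, 0, 1, -0.002, 0.003, 0.065, -0.006, 0, 0, 1, -0.002, 0.003, 0.065, -0.006, 0, 0, 1, -0.002, 0.003, 0.065, -0.006, 0, 0, 1],
)

```text
clock: 3.47
eef_pos: [567.7, -72.9, 101.9]
tcp_rot: [-3.139, -1.046, 0.0]
contact_force: [-0.1, 0.1, -0.0]
opening: 1.004
grasp_force: 0.0
```

```bash
python3 - <<'E'
from h import *
s=r.sense();print(s['clock'],s['qpos'].round(3),s['eef_pos'],s['tcp_rot'],s['contact_force'])
f=grab('wrist','w2.png'); print(proj(f,(550,-75,195)),proj(f,(551,-75,110)))
E
```

```text
3.4667 [-0.27   0.575  2.505  2.858  0.986 -1.55 ] [567.73659349 -72.91049811 101.88031426] [-3.13944290e+00 -1.04555472e+00  1.17227885e-06] [-0.13341634  0.1364856  -0.01846396]
[268.56765252 111.76513246] [264.96919933 269.08931923]
```

View pics/w2.png

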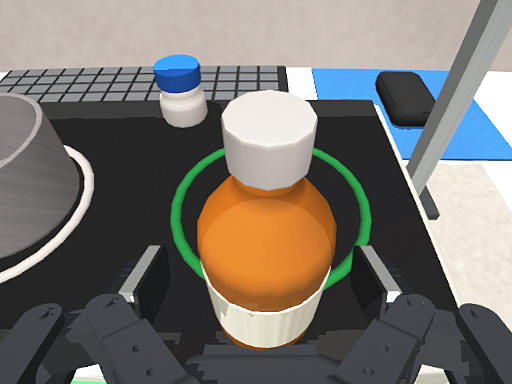

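Bottle stands between the pads, centred at u≈267 against the pads' 260; shift 2 mm right and close.

>>> send_rows(
  targets=[0, 0.002, 0, 0, 0, 0, 0.6, 0, 0.002, 0, 0, 0, 0, 0.2, 0, 0.002, 0, 0, 0, 0, -0.2, 0, 0.002, 0, 0, 0, 0, -1, 0, 0.002, 0, 0, 0, 0, -1, 0, 0.002, 0, 0, 0, 0, -1, 0, 0.002, 0, 0, 0, 0, -1, 0, 0.002, 0, 0, 0, 0, -1, 0, 0.002, 0, 0, 0, 0, -1, 0, 0.002, 0, 0, 0, 0, -1, 0, 0.002, 0, 0, 0, 0, -1, 0, 0.002, 0, 0, 0, 0, -1],
  grip_force=40,
)

```text
clock: 4.52
eef_pos: [567.4, -75.5, 102.7]
tcp_rot: [-3.14, -1.047, -0.001]
contact_force: [-4.5, -1.1, 5.9]
opening: 0.59
grasp_force: 42.9
```

```bash
python3 - <<'E'
from h import *
s=r.sense();print(s['clock'],s['eef_pos'],s['contact_force'],s['opening'],s['grasp_force'])
go(s['eef_pos']+[0,0,25],toolR(30));go(s['eef_pos']+[-95,0,40],toolR(30))
E
```

```text
4.5167 [567.40588312 -75.48599416 102.74371375] [-4.47163135 -1.13630721  5.94110419] 0.5900699859837928 42.941879108548164
row [ 0.0216 -0.     -0.0125] [-0.0009  0.0003 -0.0006]
row [-1.290e-02 -1.000e-04 -1.023e-01] [-0.0009  0.0003 -0.0006]
```

>>> send_rows(
  targets=[0.005, 0, -0.003, 0, 0, 0, -1, 0.011, 0, -0.006, 0, 0, 0, -1, 0.0217, 0, -0.0125, 0, 0, 0, -1, 0.0217, 0, -0.0125, 0, 0, 0, -1, 0.023, 0, -0.025, 0, 0, 0, -1, 0.024, 0, -0.04, 0, 0, 0, -1, 0.025, 0, -0.055, 0, 0, 0, -1, 0.026, 0, -0.07, 0, 0, 0, -1, 0.027, 0, -0.082, 0, 0, 0, -1, 0.027, 0, -0.087, 0, 0, 0, -1, 0.027, 0, -0.087, 0, 0, 0, -1],
)

```text
clock: 5.43
eef_pos: [505.1, -75.5, 169.8]
tcp_rot: [-3.14, -1.046, -0.0]
contact_force: [-0.4, -0.7, -2.3]
opening: 0.593
grasp_force: 42.3
```

```bash
python3 - <<'E'
from h import *
s=r.sense();print(s['clock'],s['qpos'].round(3),s['eef_pos'],s['tcp_rot'],s['contact_force'],s['opening'],s['grasp_force'])
go([503,110,180],toolR(30,.3)); 
E
```

```text
5.4333 [-0.356  0.303  2.616  2.724  0.839 -1.466] [505.10228868 -75.51266633 169.76685789] [-3.14047846e+00 -1.04645440e+00 -3.20493345e-04] [-0.41680211 -0.73706084 -2.33400912] 0.5928889566915788 42.30146035552025
row [ 0.0078 -0.1855 -0.0068] [ 0.2589  0.0007 -0.1503]
```

>>> send_rows(
  targets=[0.001, -0.015, -0.001, 0.02, 0, -0.012, -1, 0.003, -0.045, -0.002, 0.06, 0, -0.035, -1, 0.004, -0.08, -0.003, 0.11, 0, -0.065, -1, 0.006, -0.115, -0.005, 0.16, 0, -0.093, -1, 0.007, -0.15, -0.006, 0.21, 0, -0.12, -1, 0.008, -0.175, -0.007, 0.245, 0, -0.142, -1, 0.008, -0.185, -0.007, 0.259, 0, -0.15, -1, 0.008, -0.185, -0.007, 0.259, 0, -0.15, -1],
)

```text
clock: 6.1
eef_pos: [504.1, 111.4, 179.9]
tcp_rot: [-3.14, -1.047, 0.302]
contact_force: [0.0, 0.0, -2.0]
opening: 0.591
grasp_force: 42.3
```

```bash
python3 - <<'E'
from h import *
s=r.sense();print(s['clock'],s['qpos'].round(3),s['eef_pos'],s['tcp_rot'],s['contact_force'],s['opening'])
y=.6;d=np.array([np.cos(y),np.sin(y),0])
go(np.array([451,346,180])+17*d,toolR(30,y)); 
E
```

```text
6.1 [ 0.095  0.259  2.61   2.884  0.782 -1.491] [504.0540085  111.36335569 179.87784942] [-3.1402844  -1.04689573  0.30248295] [ 0.01779995  0.00890828 -2.01124018] 0.590840905609871
row [ 0.0179 -0.2447  0.031 ] [ 2.563e-01  2.000e-04 -1.488e-01]
```

>>> send_rows(
  targets=[0.001, -0.015, 0.002, 0.015, 0, -0.009, -1, 0.003, -0.045, 0.006, 0.045, 0, -0.027, -1, 0.006, -0.08, 0.01, 0.085, 0, -0.05, -1, 0.009, -0.115, 0.015, 0.12, 0, -0.07, -1, 0.011, -0.15, 0.019, 0.155, 0, -0.09, -1, 0.013, -0.185, 0.023, 0.193, 0, -0.112, -1, 0.016, -0.215, 0.027, 0.225, 0, -0.13, -1, 0.017, -0.235, 0.03, 0.245, 0, -0.143, -1, 0.018, -0.245, 0.031, 0.256, 0, -0.149, -1, 0.018, -0.245, 0.031, 0.256, 0, -0.149, -1, 0.018, -0.245, 0.031, 0.256, 0, -0.149, -1],
)

```text
clock: 7.02
eef_pos: [465.5, 353.2, 179.6]
tcp_rot: [-3.142, -1.045, 0.595]
contact_force: [0.7, -0.1, -1.9]
opening: 0.594
grasp_force: 42.3
```

```bash
python3 - <<'E'
from m import *
s=r.sense();print(s['clock'],s['qpos'].round(3),s['eef_pos'],s['tcp_rot'],s['contact_force'],s['opening'])
f=grab('wrist','w3.png'); a=f['color']; g=grab('side','s3.png')['color'][100:300,230:490]
a=cv2.resize(a,(400,300)); g=cv2.resize(g,(390,300)); cv2.imwrite('pics/c3.png',np.hstack([a,g]))
for P in [(451,346,40),(451,346,60)]: print(proj(f,P))
m=comps(f,(100,120,30),(125,255,255),(0,0,512,384))
for c in cv2.findContours(m,0,1)[0]:
    if cv2.contourArea(c)>150: print(cv2.boundingRect(c))
y=.6;d=np.array([np.cos(y),np.sin(y),0]); go(np.array([451,346,80])+17*d,toolR(30,y))
E
```

```text
7.0167 [ 0.699  0.308  2.48   3.283  0.694 -1.627] [465.45812237 353.18521992 179.592602  ] [-3.14152731 -1.04542858  0.59496299] [ 0.71018125 -0.10499001 -1.92236127] 0.5936935230045779
[258.02366483 353.65911396]
[257.89279093 346.84634232]
(197, 310, 39, 43)
(286, 308, 39, 45)
row [-0.0855 -0.0027  0.0512] [ 0.005   0.002  -0.0029]
```

View pics/c3.png

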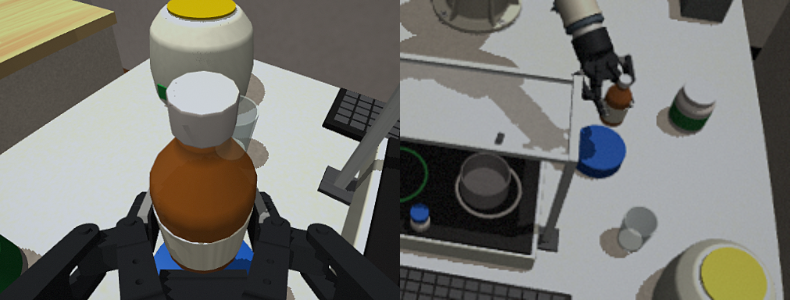

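Wrist view: bottle upright, blue stand showing symmetrically both sides (197–236, 286–325). Side view: bottle held above and in line with the stand.

```bash
python3 - <<'E'
from m import *
f=grab('wrist');m=comps(f,(100,120,30),(125,255,255),(190,300,335,384))
ys,xs=np.nonzero(m)
for u in (200,210,220,230,290,300,310,320):
    v=ys[xs==u].min(); p=onz(f,u,v,40); print(u,v,p.round(1),np.linalg.norm(p[:2]-[451,346]).round(1))
E
```

```text
200 322 [443.8 400.8  40. ] 55.2
210 311 [456.1 399.8  40. ] 54.0
220 332 [447.  381.4  40. ] 35.6
230 342 [445.4 369.6  40. ] 24.2
290 341 [473.8 328.9  40. ] 28.5
300 330 [486.1 326.4  40. ] 40.2
310 309 [506.7 328.   40. ] 58.6
320 318 [504.6 317.   40. ] 60.9
```

>>> send_rows(
  targets=[-0.017, -0.001, 0.01, 0.002, 0, -0.001, -1, -0.034, -0.002, 0.02, 0.004, 0, -0.002, -1, -0.05, -0.003, 0.03, 0.005, 0, -0.003, -1, -0.067, -0.003, 0.04, 0.005, 0, -0.003, -1, -0.078, -0.003, 0.047, 0.005, 0, -0.003, -1, -0.083, -0.003, 0.05, 0.005, 0, -0.003, -1, -0.083, -0.003, 0.05, 0.005, 0, -0.003, -1],
)

```text
clock: 7.75
eef_pos: [464.9, 356.5, 81.6]
tcp_rot: [3.141, -1.044, 0.602]
contact_force: [0.5, 0.2, -1.6]
opening: 0.593
grasp_force: 42.3
```

```bash
python3 - <<'E'
from m import *
s=r.sense();print(s['clock'],s['qpos'].round(3),s['eef_pos'],s['tcp_rot'],s['contact_force'],s['opening'])
y=.6;d=np.array([np.cos(y),np.sin(y),0]); go(np.array([451,346,73])+17*d,toolR(30,y))
E
```

```text
7.75 [ 0.703  0.641  2.482  3.245  1.025 -1.573] [464.94298971 356.50255638  81.61275764] [ 3.14096923 -1.04359271  0.60151055] [ 0.47950999  0.18809493 -1.58210926] 0.5929570508395259
row [-0.0077  0.0008  0.004 ] [-0.0007  0.0036  0.0008]
```

>>> send_rows(
  targets=[-0.002, 0, 0.001, 0, 0.002, 0, -1, -0.004, 0, 0.002, 0, 0.003, 0, -1, -0.006, 0, 0.003, 0, 0.0036, 0, -1, -0.0075, 0, 0.004, 0, 0.0036, 0, -1, -0.0085, 0, 0.0046, 0, 0.0036, 0, -1, -0.0085, 0, 0.0046, 0, 0.0036, 0, -1],
)

```text
clock: 8.25
eef_pos: [464.8, 357.6, 73.8]
tcp_rot: [3.142, -1.05, 0.603]
contact_force: [0.1, -0.1, -1.7]
opening: 0.588
grasp_force: 42.3
```

>>> send_rows(
  targets=[-0.0009, 0, 0.0005, 0, 0, 0, -1, -0.0017, 0, 0.001, 0, 0, 0, -1, -0.0017, 0, 0.001, 0, 0, 0, -1, -0.0017, 0, 0.001, 0, 0, 0, -1],
)

```text
clock: 8.58
eef_pos: [465.0, 357.7, 72.8]
tcp_rot: [-3.141, -1.053, 0.602]
contact_force: [-3.4, -2.8, 7.0]
opening: 0.593
grasp_force: 43.1
```

>>> send_rows(
  targets=[0, 0, 0, 0, 0, 0, 0.25, 0, 0, 0, 0, 0, 0, 0.35, 0, 0, 0, 0, 0, 0, 0.5, 0, 0, 0, 0, 0, 0, 0.8, 0, 0, 0, 0, 0, 0, 1, 0, 0, 0, 0, 0, 0, 1, 0, 0, 0, 0, 0, 0, 1, 0, 0, 0, 0, 0, 0, 1],
)

```text
clock: 9.25
eef_pos: [464.8, 357.5, 71.6]
tcp_rot: [3.141, -1.05, 0.603]
contact_force: [-0.1, 0.5, 0.2]
opening: 0.999
grasp_force: 0.0
```

```bash
python3 - <<'E'
from m import *
s=r.sense();print(s['clock'],s['eef_pos'],s['tcp_rot'],s['contact_force'],s['opening'])
f=grab('wrist');g=grab('side')['color'][100:300,230:490]
a=cv2.resize(f['color'],(400,300)); g=cv2.resize(g,(390,300)); cv2.imwrite('pics/c4.png',np.hstack([a,g]))
y=.6;d=np.array([np.cos(y),np.sin(y),0]);p=s['eef_pos']
go(p-90*d+[0,0,50],toolR(30,y))
E
```

```text
9.25 [464.77533643 357.514047    71.58304439] [ 3.1413939  -1.04998063  0.60260928] [-0.14357313  0.45393555  0.17382618] 0.998737713901656
row [-0.0015 -0.0002 -0.1029] [-0.002  -0.0029  0.0013]
```

View pics/c4.png

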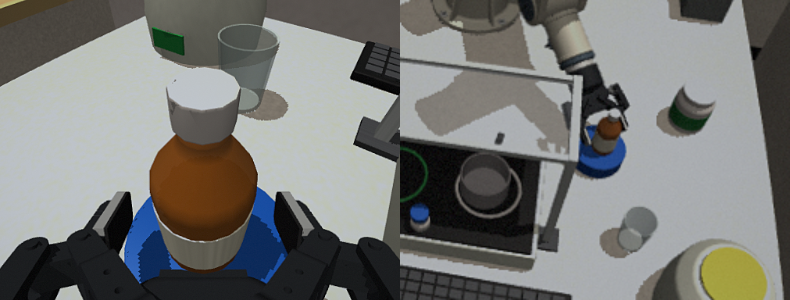

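Bottle stands upright and wholly on the disc. Retreat.

>>> send_rows(
  targets=[0, 0, -0.012, 0, 0, 0, 1, 0, 0, -0.03, 0, 0, 0, 1, 0, 0, -0.05, 0, 0, 0, 1, 0, 0, -0.07, 0, 0, 0, 1, 0, 0, -0.085, 0, 0, 0, 1, 0, 0, -0.085, 0, 0, 0, 1],
)

```text
clock: 9.85
eef_pos: [401.4, 313.7, 114.6]
tcp_rot: [3.141, -1.048, 0.603]
contact_force: [-0.5, 0.3, -0.5]
opening: 1.001
grasp_force: 0.0
```

```bash
python3 - <<'E'
from m import *
s=r.sense();print(s['clock'],s['qpos'].round(3),s['eef_pos'],s['tcp_rot'],s['contact_force'],s['opening'])
go([400,290,190],toolR(35,.5)); go([430,115,230],toolR(40,0))
E
```

```text
9.85 [ 0.741  0.559  2.641  3.276  1.106 -1.562] [401.43906779 313.71585064 114.59237513] [ 3.14083609 -1.04797129  0.60330959] [-0.5314881   0.29524388 -0.45881605] 1.0013001413226645
row [ 0.058   0.0188 -0.0503] [-0.0864 -0.088   0.0555]
row [ 0.0554  0.1799 -0.1348] [-0.4942 -0.1701  0.3462]
```

>>> send_rows(
  targets=[0.02, 0, -0.012, 0, 0, 0, 1, 0.045, 0, -0.027, -0.02, -0.02, 0.01, 1, 0.06, 0.01, -0.045, -0.06, -0.06, 0.04, 1, 0.06, 0.04, -0.07, -0.13, -0.1, 0.09, 1, 0.058, 0.08, -0.09, -0.22, -0.13, 0.15, 1, 0.056, 0.12, -0.11, -0.32, -0.15, 0.22, 1, 0.055, 0.15, -0.12, -0.41, -0.165, 0.29, 1, 0.055, 0.18, -0.135, -0.494, -0.17, 0.346, 1, 0.055, 0.18, -0.135, -0.494, -0.17, 0.346, 1, 0.055, 0.18, -0.135, -0.494, -0.17, 0.346, 1],
)

```text
clock: 10.68
eef_pos: [437.4, 109.3, 221.4]
tcp_rot: [-3.134, -0.887, -0.006]
contact_force: [-0.1, 0.7, -0.7]
opening: 1.003
grasp_force: 0.0
```

```bash
python3 - <<'E'
from m import *
s=r.sense();print(s['clock'],s['qpos'].round(3),s['eef_pos'],s['tcp_rot'],s['contact_force'],s['opening'])
f=grab('wrist','w5.png'); print(proj(f,(621,108,130)),proj(f,(525,115,121)),proj(f,(620,116,70)))
import pickle; pickle.dump(f,open('w5.pkl','wb'))
E
```

```text
10.6833 [ 0.556 -0.111  2.571  4.436  0.437 -2.461] [437.4292317  109.31169028 221.36822671] [-3.13408062 -0.88732299 -0.00625066] [-0.13995539  0.74815646 -0.74700513] 1.00331677086173
[261.68420995 115.20355147] [254.43489017 197.86131604] [255.10682911 151.68997668]
```

View pics/w5.png

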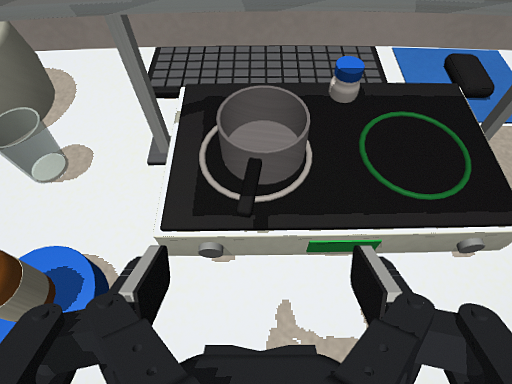

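```bash
python3 - <<'E'
from m import *
import pickle; f=pickle.load(open('w5.pkl','rb'))
h=cv2.cvtColor(f['color'],cv2.COLOR_BGR2GRAY)
for v in (168,175,182,188,194,200,204,208,212): 
    print(v,h[v,232:272].tolist())
rim=[(217.5,117),(222,103),(240,90),(264,86),(290,91),(306,103),(310,117)]
for z in (125,130): print(circ(np.array([onz(f,*p,z)[:2] for p in rim])))
w=[(200,155),(204,170),(218,186),(233,194),(270,198),(290,190),(307,173),(312,155)]
print('white',circ(np.array([onz(f,*p,70)[:2] for p in w])))
m=comps(f,(45,80,30),(85,255,255),(345,95,480,205)); ys,xs=np.nonzero(m)
print('green',circ(np.array([onz(f,x,y,70)[:2] for x,y in zip(xs,ys)])))
print('plate corners',onz(f,161,230,70))
m=(h[150:225,225:285]<38).astype(np.uint8)*255
cv2.imwrite('pics/hc.png',cv2.resize(f['color'][140:225,215:315],None,fx=6,fy=6,interpolation=2))
E
```

```text
168 [68, 67, 68, 68, 68, 69, 70, 67, 68, 71, 70, 73, 74, 80, 38, 11, 17, 18, 23, 22, 21, 21, 21, 19, 19, 17, 22, 12, 2, 54, 77, 78, 76, 76, 76, 74, 74, 76, 77, 76]
175 [18, 14, 26, 48, 72, 71, 71, 70, 69, 71, 73, 76, 48, 19, 19, 18, 22, 16, 21, 17, 21, 19, 19, 20, 20, 18, 13, 11, 71, 77, 75, 73, 75, 75, 75, 75, 75, 76, 75, 75]
182 [20, 19, 17, 18, 20, 20, 17, 22, 19, 18, 16, 12, 17, 20, 20, 17, 20, 21, 20, 19, 23, 18, 22, 21, 15, 4, 50, 76, 76, 74, 75, 76, 75, 77, 78, 78, 79, 81, 81, 80]
188 [19, 20, 19, 22, 20, 21, 21, 22, 21, 13, 14, 21, 18, 19, 21, 15, 20, 19, 21, 20, 21, 19, 19, 16, 8, 20, 18, 17, 20, 19, 20, 21, 18, 18, 20, 19, 20, 19, 18, 19]
194 [171, 170, 168, 163, 162, 149, 141, 113, 44, 11, 17, 22, 19, 20, 18, 19, 21, 18, 21, 21, 20, 16, 14, 10, 21, 17, 17, 13, 8, 10, 9, 2, 4, 1, 1, 12, 35, 77, 121, 135]
200 [18, 18, 16, 14, 10, 18, 31, 27, 31, 36, 38, 37, 36, 36, 36, 35, 35, 37, 37, 32, 23, 7, 28, 162, 171, 164, 160, 159, 158, 155, 153, 151, 132, 110, 103, 103, 101, 90, 81, 44]
204 [20, 21, 19, 21, 18, 17, 29, 32, 38, 38, 37, 35, 36, 36, 37, 37, 37, 37, 33, 26, 15, 16, 21, 18, 18, 17, 20, 18, 20, 18, 22, 19, 19, 21, 21, 20, 20, 19, 20, 19]
208 [21, 19, 18, 21, 17, 29, 34, 37, 37, 37, 37, 37, 35, 36, 37, 36, 35, 30, 30, 18, 9, 18, 23, 20, 20, 17, 21, 21, 18, 20, 20, 21, 23, 22, 23, 20, 20, 23, 17, 19]
212 [23, 20, 23, 20, 17, 16, 21, 27, 25, 25, 29, 28, 29, 33, 32, 36, 32, 28, 21, 14, 20, 18, 22, 17, 17, 19, 23, 17, 17, 21, 21, 20, 19, 21, 19, 20, 18, 20, 19, 18]
(array([624.22391134, 105.63891385]), np.float64(50.30008373955915))
(array([619.22012717, 105.70311959]), np.float64(49.28389274864633))
white (array([621.87353212, 114.33038495]), np.float64(67.69353603734355))
green (array([620.71242483, -79.28570277]), np.float64(64.83456788830641))
plate corners [516.44641743 213.47720979  70.        ]
```

View pics/hc.png

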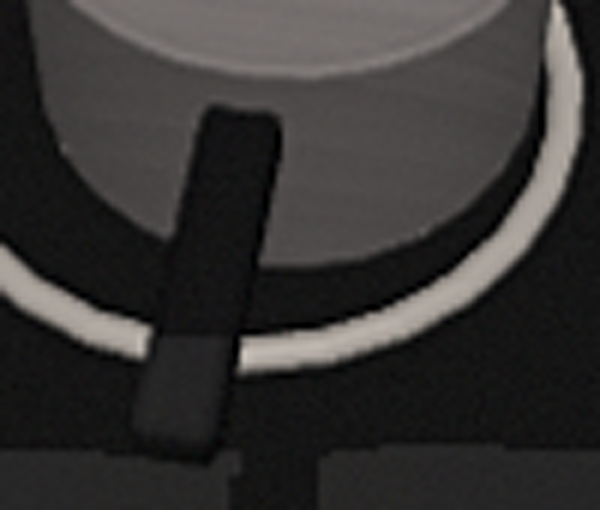

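The crop shows the handle's root at about (255,159) and its end at (244,211), slanting left, i.e. the pot is turned a little.

```bash
python3 - <<'E'
from m import *
import pickle; f=pickle.load(open('w5.pkl','rb'))
for z in (115,121):
  a=onz(f,255.2,159,z);b=onz(f,244,211,z); print(z,a.round(1),b.round(1),np.arctan2(*(b-a)[[1,0]]))
  for v,u0,u1 in [(168,246,261),(182,243,258),(194,240,255.5),(204,238,252.5)]:
    p,q=onz(f,u0,v,z),onz(f,u1,v,z); print(v,p.round(1)[:2],q.round(1)[:2],(p+q)[:2]/2)
go([480,113,150],toolR(30,-0.1))
E
```

```text
115 [574.3 114.8 115. ] [514.6 124.6 115. ] 2.9787418927320815
168 [563.1 123.8] [563.  108.9] [563.04413655 116.37666966]
182 [546.4 126.4] [546.3 111.9] [546.35915407 119.10846383]
194 [532.8 128.8] [532.8 114.2] [532.795768   121.49989705]
204 [522.  130.3] [522.  116.9] [521.97203574 123.60231503]
121 [569.7 114.6 121. ] [511.4 124.2 121. ] 2.978741892732082
168 [558.7 123.5] [558.7 108.9] [558.69837318 116.20051766]
182 [542.4 126. ] [542.4 111.8] [542.40217717 118.86865672]
194 [529.2 128.4] [529.1 114.1] [529.15483944 121.20436576]
204 [518.6 129.8] [518.6 116.7] [518.58331725 123.25779407]
row [-0.0273 -0.0019  0.0782] [-0.0874  0.1621  0.0525]
```

```bash
python3 - <<'E'
from m import *
go([496,126.6,140],toolR(30,-0.163))
E
```

```text
row [-0.0249 -0.0154  0.097 ] [-0.1393  0.1621  0.0884]
```

>>> send_rows(
  targets=[-0.003, -0.002, 0.012, -0.02, 0.03, 0.01, 1, -0.008, -0.005, 0.03, -0.05, 0.06, 0.03, 1, -0.013, -0.008, 0.05, -0.08, 0.09, 0.05, 1, -0.018, -0.011, 0.07, -0.11, 0.12, 0.07, 1, -0.022, -0.014, 0.087, -0.13, 0.15, 0.08, 1, -0.025, -0.0154, 0.097, -0.139, 0.162, 0.088, 1, -0.025, -0.0154, 0.097, -0.139, 0.162, 0.088, 1, -0.025, -0.0154, 0.097, -0.139, 0.162, 0.088, 1],
)

```text
clock: 11.4
eef_pos: [494.4, 129.4, 137.7]
tcp_rot: [3.136, -1.043, -0.152]
contact_force: [-0.6, -0.6, -0.3]
opening: 1.003
grasp_force: 0.0
```

```bash
python3 - <<'E'
from m import *
s=r.sense();print(s['clock'],s['qpos'].round(3),s['eef_pos'],s['tcp_rot'],s['contact_force'],s['opening'])
go([543,118.8,105.5],toolR(30,-0.163))
E
```

```text
11.4 [ 0.711  0.442  2.532  4.098  0.94  -1.733] [494.40918326 129.38405198 137.67326145] [ 3.13604203 -1.04280133 -0.15180703] [-0.63041147 -0.63654146 -0.3191606 ] 1.0031918638667259
row [-0.0028  0.0028  0.0591] [-0.0041  0.0044  0.0056]
```

>>> send_rows(
  targets=[-0.001, 0.002, 0.01, -0.004, 0.004, 0.0056, 1, -0.003, 0.0028, 0.02, -0.004, 0.004, 0.0056, 1, -0.003, 0.0028, 0.032, -0.004, 0.004, 0.0056, 1, -0.003, 0.0028, 0.044, -0.004, 0.004, 0.0056, 1, -0.003, 0.0028, 0.054, -0.004, 0.004, 0.0056, 1, -0.003, 0.0028, 0.059, -0.004, 0.004, 0.0056, 1, -0.003, 0.0028, 0.059, -0.004, 0.004, 0.0056, 1, -0.003, 0.0028, 0.059, -0.004, 0.004, 0.0056, 1],
)

```text
clock: 12.07
eef_pos: [543.3, 118.0, 107.3]
tcp_rot: [-3.137, -1.05, -0.169]
contact_force: [0.2, 0.1, 0.6]
opening: 0.997
grasp_force: 0.0
```

```bash
python3 - <<'E'
from m import *
s=r.sense();print(s['clock'],s['qpos'].round(3),s['eef_pos'],s['tcp_rot'],s['contact_force'],s['opening'])
f=grab('wrist','w6.png');d=np.array([-np.cos(.163),np.sin(.163),0]);c=np.array([620.5,106,115.])
for l in (55,95,112): print(proj(f,c+l*d))
go([543,118.8,105.5],toolR(30,-0.163))
E
```

```text
12.0667 [ 0.582  0.559  2.467  3.938  0.966 -1.664] [543.25721764 118.00731948 107.28116442] [-3.1365032  -1.04953538 -0.16943158] [0.22054333 0.05471473 0.56389897] 0.9971255521372364
[258.61149859 200.82582493]
[258.58945242 269.47921033]
[258.58013782 306.58691438]
row [-0.0016 -0.0007  0.0007] [ 0.0002 -0.0022 -0.0029]
```

View pics/w6.png

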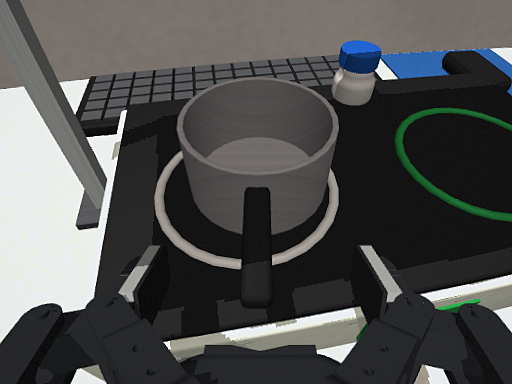

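Handle stands vertical in the picture at u≈257, midway between the pads; close.

>>> send_rows(
  targets=[-0.001, 0, 0, 0, 0, 0, 0.5, -0.0015, 0, 0, 0, 0, 0, 0.2, -0.0015, 0, 0, 0, 0, 0, -0.1, -0.0015, 0, 0, 0, 0, 0, -0.4, -0.0015, 0, 0, 0, 0, 0, -0.5, -0.0015, 0, 0, 0, 0, 0, -0.6, -0.0015, 0, 0, 0, 0, 0, -0.7, -0.0015, 0, 0, 0, 0, 0, -1, -0.0015, 0, 0, 0, 0, 0, -1, -0.0015, 0, 0, 0, 0, 0, -1, -0.0015, 0, 0, 0, 0, 0, -1, -0.0015, 0, 0, 0, 0, 0, -1],
  grip_force=30,
)

```text
clock: 13.12
eef_pos: [542.7, 118.7, 105.5]
tcp_rot: [-3.137, -1.049, -0.168]
contact_force: [-2.1, 3.7, 1.2]
opening: 0.16
grasp_force: 29.6
```

```bash
python3 - <<'E'
from m import *
s=r.sense();print(s['clock'],s['qpos'].round(3),s['eef_pos'],s['tcp_rot'],s['contact_force'],s['opening'],s['grasp_force'])
# pot centre in tool frame from rigid hold; target centre & yaw 0
yaw0=-0.163;C0=np.array([620.5,106,70]);p=s['eef_pos'];R0=rot(s['tcp_rot'])
C1=np.array([621,-79.2,70]);
for k in (.2,.4,.6,.8,1):
    a=k*(-yaw0);M=R.from_euler('z',a).as_matrix();C=C0+k*(C1-C0)
    q=C+M@(p-C0); go(q,M@R0,s)
E
```

```text
13.1167 [ 0.584  0.565  2.467  3.937  0.97  -1.659] [542.74187316 118.6735843  105.54864975] [-3.13685226 -1.04946925 -0.16800267] [-2.11572637  3.74990083  1.16534415] 0.15974526700303382 29.619665443897247
row [0.0032 0.0391 0.0053] [ 0.0283 -0.0001 -0.0162]
row [0.0064 0.0782 0.0107] [ 0.0565 -0.0002 -0.0325]
row [0.0096 0.1173 0.0162] [ 0.0848 -0.0002 -0.0487]
row [0.0129 0.1564 0.0217] [ 0.1131 -0.0003 -0.0649]
row [0.0162 0.1954 0.0273] [ 0.1413 -0.0004 -0.0812]
```

>>> send_rows(
  targets=[0.0003, 0.004, 0.0005, 0.0028, 0, -0.0016, -1, 0.0008, 0.0098, 0.0013, 0.007, 0, -0.004, -1, 0.0014, 0.0166, 0.0023, 0.012, 0, -0.0069, -1, 0.0019, 0.0235, 0.0032, 0.017, 0, -0.0097, -1, 0.0026, 0.0313, 0.0043, 0.0226, 0, -0.013, -1, 0.0032, 0.0391, 0.0053, 0.0283, 0, -0.0162, -1, 0.0038, 0.0469, 0.0064, 0.0339, 0, -0.0195, -1, 0.0045, 0.0547, 0.0075, 0.0396, 0, -0.0227, -1, 0.0051, 0.0626, 0.0086, 0.0452, 0, -0.026, -1, 0.0058, 0.0704, 0.0096, 0.0509, 0, -0.0292, -1, 0.0061, 0.0743, 0.0102, 0.0537, 0, -0.0308, -1, 0.0064, 0.0782, 0.0107, 0.0565, 0, -0.0325, -1],
)

```text
clock: 14.12
eef_pos: [542.2, 38.8, 105.6]
tcp_rot: [-3.137, -1.05, -0.103]
contact_force: [0.3, 3.4, -0.6]
opening: 0.158
grasp_force: 29.6
```

```bash
python3 - <<'E'
from m import *
s=r.sense();print(s['clock'],s['qpos'].round(3),s['eef_pos'],s['tcp_rot'],s['contact_force'],s['opening'],s['grasp_force'])
# virtual start: re-use initial hold
p0=np.array([542.74,118.67,105.55]);R0=rot([-3.13685226,-1.04946925,-0.16800267]);C0=np.array([620.5,106,70]);C1=np.array([621,-79.2,70])
for k in (.4,.6,.8,1):
    M=R.from_euler('z',k*.163).as_matrix();C=C0+k*(C1-C0); q=C+M@(p0-C0); print(k,q.round(1)); go(q,M@R0,s)
f=grab('wrist','w7.png')
E
```

```text
14.1167 [ 0.263  0.574  2.556  3.505  1.039 -1.573] [542.19524839  38.82923855 105.5659502 ] [-3.13700445 -1.04958508 -0.10304359] [ 0.34647935  3.38990287 -0.56736856] 0.1576677366526895 29.5777228474617
0.4 [542.3  39.5 105.6]
row [-0.     -0.0007  0.    ] [ 0.0004 -0.0001 -0.0001]
0.6 [ 5.422e+02 -1.000e-01  1.056e+02]
row [0.002  0.0387 0.0033] [ 0.0286 -0.0002 -0.0164]
0.8 [542.2 -39.7 105.6]
row [0.004  0.0782 0.0066] [ 0.0569 -0.0003 -0.0326]
1 [542.2 -79.3 105.6]
row [0.006  0.1176 0.01  ] [ 0.0852 -0.0003 -0.0488]
```

>>> send_rows(
  targets=[0.0002, 0.0047, 0.0004, 0.0034, 0, -0.002, -1, 0.0007, 0.0141, 0.0012, 0.0102, 0, -0.0059, -1, 0.0013, 0.0247, 0.0021, 0.0179, 0, -0.0102, -1, 0.0018, 0.0353, 0.003, 0.0256, 0, -0.0146, -1, 0.0023, 0.0459, 0.0039, 0.0332, 0, -0.019, -1, 0.0029, 0.0564, 0.0048, 0.0409, 0, -0.0234, -1, 0.0034, 0.067, 0.0057, 0.0486, 0, -0.0278, -1, 0.004, 0.0776, 0.0066, 0.0562, 0, -0.0322, -1, 0.0045, 0.0882, 0.0075, 0.0639, 0, -0.0366, -1, 0.005, 0.0976, 0.0083, 0.0707, 0, -0.0405, -1, 0.0053, 0.1035, 0.0088, 0.075, 0, -0.0429, -1, 0.0054, 0.1058, 0.009, 0.0767, 0, -0.0439, -1],
)

```text
clock: 15.17
eef_pos: [542.1, -67.9, 105.6]
tcp_rot: [-3.137, -1.05, -0.016]
contact_force: [0.4, 3.1, 0.7]
opening: 0.16
grasp_force: 29.6
```

```bash
python3 - <<'E'
from m import *
s=r.sense();print(s['clock'],s['qpos'].round(3),s['eef_pos'],s['tcp_rot'],s['contact_force'],s['opening'],s['grasp_force'])
p0=np.array([542.74,118.67,105.55]);R0=rot([-3.13685226,-1.04946925,-0.16800267]);C0=np.array([620.5,106,70]);C1=np.array([621,-79.2,70])
for k in (1,):
    M=R.from_euler('z',k*.163).as_matrix();C=C0+k*(C1-C0); q=C+M@(p0-C0); print(k,q.round(1)); go(q,M@R0,s)
E
```

```text
15.1667 [-0.265  0.575  2.561  2.886  1.044 -1.566] [542.09474089 -67.8559933  105.55805544] [-3.13684355 -1.04986647 -0.01572346] [0.42285922 3.10013594 0.68486353] 0.16042105979979315 29.584688544273376
1 [542.2 -79.3 105.6]
row [0.0001 0.0115 0.0002] [ 0.0093 -0.0004 -0.0053]
```

>>> send_rows(
  targets=[0, 0.002, 0, 0.0016, 0, -0.0009, -1, 0, 0.005, 0, 0.004, 0, -0.0023, -1, 0, 0.008, 0.0001, 0.0065, 0, -0.0037, -1, 0, 0.0105, 0.0001, 0.0085, 0, -0.0048, -1, 0, 0.0115, 0.0001, 0.0093, 0, -0.0053, -1, 0, 0.0115, 0.0001, 0.0093, 0, -0.0053, -1],
)

```text
clock: 15.67
eef_pos: [542.2, -78.8, 105.5]
tcp_rot: [-3.137, -1.05, -0.004]
contact_force: [0.3, 3.0, 2.8]
opening: 0.159
grasp_force: 29.5
```

```bash
python3 - <<'E'
from m import *
import pickle
s=r.sense();print(s['clock'],s['eef_pos'],s['tcp_rot'],s['contact_force'])
F={n:grab(n) for n in ('wrist','side','scene')}; pickle.dump(F,open('F.pkl','wb'))
f=F['side']; c=cv2.resize(f['color'][165:255,185:275],(540,540),interpolation=2)
w=cv2.resize(F['wrist']['color'],(260,195)); b=np.zeros((540,800,3),np.uint8); b[:,:540]=c; b[:195,540:]=w
cv2.imwrite('pics/c8.png',b)
E
```

```text
15.6667 [542.22636299 -78.76700261 105.53881438] [-3.13687486 -1.05008229 -0.00445432] [0.33831214 2.99556462 2.78154733]
```

View pics/c8.png

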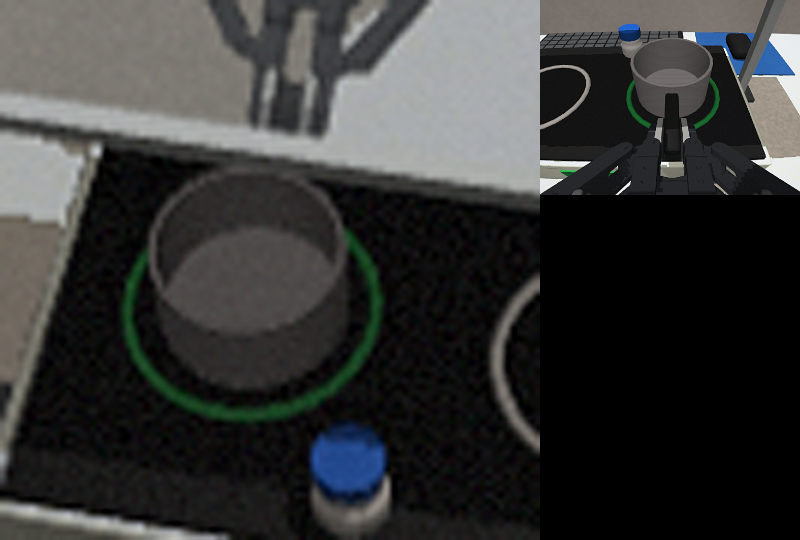

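Side view: pot base (u≈158–345, bottom v≈387) sits laterally centred within the green ring (u≈123–382, bottom v≈415). I'll quantify it.

```bash
python3 - <<'E'
from m import *
import pickle; F=pickle.load(open('F.pkl','rb')); f=F['side']
g=lambda u,v,z:onz(f,185+u/6-.4,165+v/6-.4,z).round(1)
print('base back',g(250,387,70),'ring back',g(250,412,70))
rim=[(149,245),(155,215),(175,188),(210,171),(250,166),(290,174),(325,197),(345,235)]
print('rim side',circ(np.array([g(*p,130)[:2] for p in rim])))
w=F['wrist']; s=512/260
rim=[((u-540)*s,v*s) for u,v in [(631,63),(635,52),(650,43),(672,39),(695,43),(709,52),(713,63)]]
print('rim wrist',circ(np.array([onz(w,*p,130)[:2] for p in rim])))
h=cv2.cvtColor(f['color'],cv2.COLOR_BGR2HSV)
for n in ('wrist',):
    m=comps(F[n],(45,80,30),(85,255,255),(150,130,370,270)); ys,xs=np.nonzero(m); print(circ(np.array([onz(F[n],x,y,70)[:2] for x,y in zip(xs,ys)])))
gr=cv2.cvtColor(w['color'],cv2.COLOR_BGR2GRAY)
for v in (195,205,215): print(v,gr[v,235:290].tolist())
E
```

```text
base back [669.7 -67.4  70. ] ring back [683.9 -64.1  70. ]
rim side (array([623.82331261, -76.79124525]), np.float64(49.5651167531391))
rim wrist (array([616.80219924, -78.71072445]), np.float64(48.66303414535657))
(array([620.74534026, -79.51205849]), np.float64(64.82766334881244))
195 [77, 77, 77, 77, 76, 78, 79, 76, 78, 80, 84, 44, 15, 14, 16, 16, 21, 23, 20, 19, 18, 20, 20, 18, 19, 19, 18, 19, 16, 19, 20, 16, 19, 22, 19, 18, 13, 19, 80, 81, 80, 79, 79, 78, 78, 78, 77, 79, 78, 79, 77, 78, 80, 78, 77]
205 [80, 80, 81, 82, 81, 81, 81, 81, 81, 86, 71, 28, 9, 13, 17, 19, 14, 21, 18, 20, 19, 16, 16, 20, 19, 21, 18, 19, 21, 16, 22, 21, 21, 21, 18, 18, 16, 3, 59, 84, 84, 82, 83, 81, 82, 82, 82, 82, 82, 83, 82, 81, 82, 81, 81]
215 [78, 77, 78, 77, 77, 77, 78, 80, 80, 84, 55, 18, 12, 17, 18, 18, 18, 18, 22, 20, 20, 22, 17, 18, 20, 20, 18, 20, 18, 17, 20, 18, 19, 18, 17, 16, 19, 10, 25, 80, 81, 80, 79, 79, 78, 80, 79, 78, 78, 79, 78, 78, 78, 77, 78]
```

Centred to about 2 mm, handle straight. Release and retreat.

>>> send_rows(
  targets=[0, 0, 0, 0, 0, 0, -0.65, 0, 0, 0, 0, 0, 0, -0.5, 0, 0, 0, 0, 0, 0, -0.3, 0, 0, 0, 0, 0, 0, 0, 0, 0, 0, 0, 0, 0, 0.2, 0, 0, 0, 0, 0, 0, 0.2, 0, 0, -0.01, 0, 0, 0, 0.2, 0, 0, -0.025, 0, 0, 0, 0.2, 0, 0, -0.04, 0, 0, 0, 0.2, 0, 0, -0.055, 0, 0, 0, 0.2, 0, 0, -0.06, 0, 0, 0, 0.2, 0, 0, -0.06, 0, 0, 0, 0.2],
)

```text
clock: 16.82
eef_pos: [488.9, -78.7, 135.8]
tcp_rot: [-3.137, -1.05, -0.005]
contact_force: [0.7, -0.6, -0.6]
opening: 0.6
grasp_force: 0.0
```

```bash
python3 - <<'E'
from m import *
s=r.sense();print(s['clock'],s['qpos'].round(3),s['eef_pos'],s['contact_force'],s['opening'])
go([440,-78,215],toolR(38,0))
E
```

```text
16.8167 [-0.397  0.464  2.654  2.739  1.028 -1.558] [488.88501026 -78.69121221 135.84396632] [ 0.6792807  -0.58524811 -0.58684848] 0.6004820846838735
row [ 0.0443 -0.0008 -0.0818] [-0.0005 -0.1421 -0.0026]
```

>>> send_rows(
  targets=[0.015, 0, -0.01, 0, -0.02, 0, 0.2, 0.03, 0, -0.025, 0, -0.06, 0, 0.2, 0.04, 0, -0.04, 0, -0.1, 0, 0.2, 0.044, 0, -0.06, 0, -0.14, 0, 0.2, 0.044, 0, -0.07, 0, -0.142, 0, 0.2, 0.044, 0, -0.07, 0, -0.142, 0, 0.2],
)

```text
clock: 17.32
eef_pos: [451.4, -79.1, 210.9]
tcp_rot: [3.141, -0.912, 0.0]
contact_force: [0.3, -0.3, -1.0]
opening: 0.598
grasp_force: 0.0
```

```bash
python3 - <<'E'
from m import *
s=r.sense();print(s['clock'],s['qpos'].round(3),s['eef_pos'],s['contact_force'])
w=grab('wrist');g=grab('side')['color'][130:290,140:420]
cv2.imwrite('pics/c9.png',np.hstack([cv2.resize(w['color'],(400,300)),cv2.resize(g,(400,300))]))
E
```

```text
17.3167 [-0.42  -0.062  2.6    2.225  0.419 -0.965] [451.39826077 -79.07238163 210.92039356] [ 0.3438829  -0.31598722 -0.99663011]
```

View pics/c9.png

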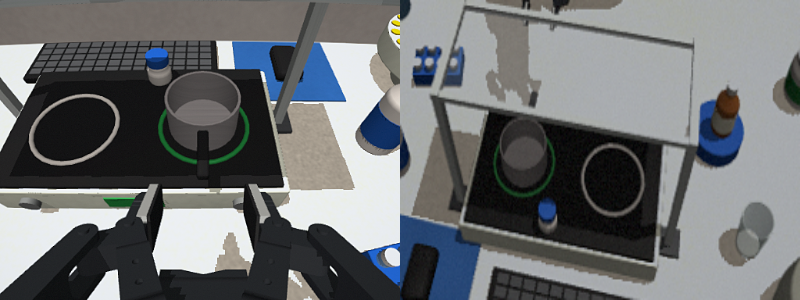

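The pot sits at (203,115), centred in the green ring with its handle pointing to the front. The bottle is upright on the stand at (725,110) in the side view, and the arm is clear.

```bash
python3 -c "
from rig import r
print(r.sign_off())"
```

```text
the job is handed in; nothing more can be done
None
```

The job is handed in: the bottle stands upright on the blue stand, and the pot was slid (not lifted) into the green ring, centred to about 2–3 mm by camera, with its handle pointing to the front, at about 17 s of the 64 s allowed.

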